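Draw the slide tray up to the reach line

TASK

Get the microscope slides ready for the next student: drag the blue tray with the two slide boxes (it is full, so a fingertip hooked behind its far lip does it best) towards the robot until its near edge lies over the yellow tape, about parallel to the tape. Slide it flat along the bench without lifting or tipping it, and leave the green tray and the white tray where they are.

Things in the scene. Friction and masses are not known exactly. Their poses are not given: they have to be found in the camera images.
- blue_tray: Loose blue tray, ~0.5 kg, filled by a white and an orange slide box fixed in it, tops 44 mm up. 126 (x) by 156 (y) mm over its straight rim, 36 mm high; the rim's lip is 5 mm high and projects 3 mm from the walls. Origin: centre of the underside; x points away from the robot: far lip's outer edge at x +63 mm, near edge at -63 mm. Bench clear 60 mm past the far lip. Slides with plain friction.
- green_tray: Bystander: green tray of the same shape, holding two stacks of Petri dishes 44 mm high. Same origin and axes.
- white_tray: Bystander: white tray of the same shape, holding six amber dropper bottles with black caps, 50 mm high. Same origin and axes. The three trays stand side by side in a row, in any order, about 20 mm apart or more.
- tape: Strip of yellow tape flat on the bench in front of the trays, nearer to the robot, 30 mm wide along its x and 700 mm long along its y (it runs across the robot's front, before all three trays). Origin: centre of the strip; its x axis points away from the robot. Things slide over it freely.
There are look-alikes about, which are no part of the job. What is shaped like the blue_tray but purple is not meant.

How it is judged:
At the end, for the whole second after the job is handed in: The blue tray lies flat and still on the bench, its centre 63 mm beyond the middle of the tape (near edge over the tape) to within 20 mm, parallel to the tape within 15 degrees; the green and white trays are within 20 mm of where they stood (x of blue_tray in the frame of tape between 0.043 and 0.083 m and angle between the y axis of blue_tray and the y axis of tape, either way round below 0.26 rad and height (world z) of blue_tray below 0.004 m and angle between blue_tray's own z axis and vertical below 0.05 rad and linear speed of blue_tray below 0.01 m/s and distance of each of green_tray, white_tray from where it was at the start of the episode below 0.02 m); the robot touches nothing.
It fails at once if the blue tray is lifted more than 15 mm or tipped more than 15 degrees (height (world z) of blue_tray above 0.015 m or angle between blue_tray's own z axis and vertical above 0.26 rad).
It fails at once if the green or the white tray is moved more than 20 mm (distance of any of green_tray, white_tray from where it was at the start of the episode above 0.02 m).
It also fails if it takes over 32 s, if anything falls off the work surface, if the arm or the gripper's body presses on something with over 40 N, if the wrist force passes 120 N, or if a joint passes its speed limit or range.

ROBOT

A 7-joint arm with a two-finger parallel gripper is mounted at the origin on the work surface. World frame = base frame: x ahead of the robot, y to its left, z up, the work surface at z = 0. Lengths are in m, angles in rad, forces in N, time in s.
With the tool pointing down it reaches from about 0.4 to 0.85 m from the base axis. Payload 6.9 kg.
Tool frame: the origin (TCP) lies between the finger pads; the fingertips stand manip.tip_extent ahead of it and the grasp point (between the pads) lies 2 mm behind it (manip.tip_extent is the distance from the TCP to the fingertips, in m); z points along the fingers, y is the direction in which the jaws open and shut (so a half turn about z gives the same grasp; the last joint's range is limited). The gripper opens to 85 mm and grips with 20 to 120 N. Pads are 22 mm wide; open, the fingers measure 114 mm over their backs; the gripper's body (76 mm by 85 mm) begins 54 mm behind the grasp point. The pads swing forward as they close: fully open they stand 13 mm farther back than shut.
Start: joints at [-1.071, 0.507, -0.238, 1.5, 0.126, 1.149, -0.155], TCP at [0.24, 0.577, 0.248] pointing down, gripper open.
Joint ranges: [-3.08, 3.08], [-0.24, 2.05], [-1.43, 1.35], [0, 2.5], [-1.52, 4.66], [0.17, 1.96], [-2.89, 2.89]. Speed limits (rad/s): [2.39, 2.39, 3.14, 3.14, 3.14, 3.14, 3.14].

INTERFACE

Orientations are given as a unit quaternion [w, x, y, z].
In Python, from plant import monitor, cams, manip gives the robot as it stands.
- The arm moves only by the tool jog_arm, never from a script. Its arguments are lists of equal length, an entry for each row: "xyz": the shift along the world's x, y, z in cm, a list of three; "delta_rot": the turn, a rotation vector about the world's x, y, z in degrees, a list of three; "jaw": the opening, from 0 (shut) to 1 (fully open). A call has 1 to 12 rows; each row is the pose to reach, as a shift and turn from the pose measured when the call began; what a row does not reach only later rows make up. A row lasts 1/10 s, in which the tool goes at most 50 mm and 8.59 degrees, less where a joint would pass 70% of its speed; a pose out of reach is approached as far as the arm can. A call with a gripper value outside its range is refused whole. The fingers move at their own pace and stop on an object; the grip force is fixed at half the most. Time passes only in rows, so rows that repeat a pose let the fingers close. It gives the time, the measured TCP pose, the force and the opening at its end, in the units of the state.
- monitor.sense(): the state, without advancing time (a new reading comes with each control period).
- cams.get_image(name): name is "scene" or "top"; returns the picture (400x640x3 uint8, red, green, blue); there is no depth.
- cams.calibration(name): a dict with "intrinsics" (3x3 intrinsics, pixels), "k1" (the pictures are not rectified: a ray, as slopes to the right and down, at radius r is drawn at 1 + k1 r^2 times it, then the intrinsics apply), "R" (3x3) and "t" (3): a world point X has camera coordinates R X + t. Camera axes: x right, y down, z forward; pixel columns grow to the right and rows downward; lengths in m; the calibration is good to about 2 mm. A picture is of the moment at which its call begins. calibration takes no time and is no camera call.
- manip.sign_off(): hands the job in, once; it reports no verdict.
The state is a dict: "t": time; "joint_pos": joint angles; "qd": joint speeds; "joint_torque": joint torques, N m; "position": TCP position; "ee_rot": TCP orientation; "wrist_force": force on the tool from outside, world axes, zero at the start; "torque": the same for the moment, N m; "width": opening from 0.0 (shut) to 1.0 (fully open).
Only numpy, scipy, OpenCV 4.12 (cv2) and the standard library are available. Lean on these libraries where they do the work, as an engineer would, in place of code of your own. Each camera call takes 0.05 s, during which the arm holds its last target.

## Working session

There is one attempt and no reset: what is moved stays moved. The work goes in short steps, Python scripts to look and compute and a tool call to move; the robot and the scene stay as the last step left them, time stands still between calls to the robot, and variables do not carry over. Pictures are saved under pics/ and viewed, and the job is handed in when it is done.

Besides the shell and the picture viewer there is one more tool, called after "Call:" as name(argument=value, ...), one argument or row to a line, values as JSON. jog_arm: Moves the arm, as the interface text tells. Its arguments: {"type":"object","properties":{"xyz":{"type":"array"},"delta_rot":{"type":"array"},"jaw":{"type":"array"}},"required":["xyz","delta_rot","jaw"]}

```bash
mkdir -p pics; python3 - <<'E'
from plant import monitor,cams,manip
import cv2
for n in("scene","top"):
    cv2.imwrite(f"pics/{n}0.png",cams.get_image(n)[:,:,::-1]);c=cams.calibration(n);print(n,c)
s=monitor.sense();print(s['t'],s['position'],s['ee_rot'],s['wrist_force'],s['width'],manip.tip_extent)
E
```

```text
scene {'intrinsics': array([[397.03100128,   0.        , 320.31131733],
       [  0.        , 397.03100128, 207.12295941],
       [  0.        ,   0.        ,   1.        ]]), 'k1': -0.04682906529983694, 'R': array([[-0.55085166,  0.83455229, -0.00921584],
       [ 0.67557025,  0.43937633, -0.5920754 ],
       [-0.49006865, -0.33237166, -0.80582988]]), 't': array([ 0.24766483, -0.31072509,  0.90107091])}
top {'intrinsics': array([[382.75573696,   0.        , 319.80285171],
       [  0.        , 382.75573696, 204.85001837],
       [  0.        ,   0.        ,   1.        ]]), 'k1': -0.058609663144172625, 'R': array([[ 0.02954578, -0.9992264 ,  0.02595455],
       [-0.99758887, -0.03110877, -0.06203789],
       [ 0.06279731, -0.02405902, -0.99773627]]), 't': array([-0.02729699,  0.45805146,  0.67219046])}
0.1 [0.23973347 0.57674117 0.24753117] [-1.21304922e-04  1.95623911e-01  9.80678676e-01 -7.77720457e-04] [-0.05095051  0.74791616  0.35395672] 1.00019623423351 0.017
```

View pics/scene0.png

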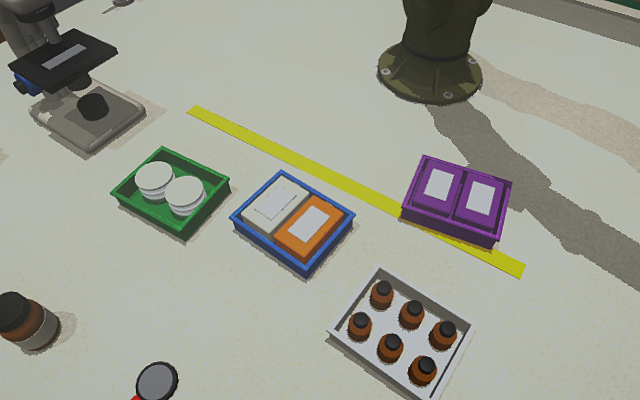

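View pics/top0.png

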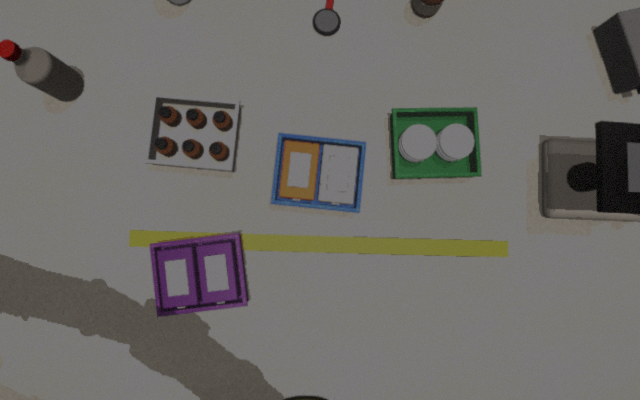

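The top view shows the blue tray between green (right) and white (left). Its corners are around (279,134), (366,143), (360,212) and (272,205). The tape runs from (130,238) to (508,249), and the purple look-alike sits at about (198,274). I'll enlarge it next.

```bash
python3 - <<'E'
import cv2
i=cv2.imread("pics/top0.png")[120:260,250:390]
cv2.imwrite("pics/c0.png",cv2.convertScaleAbs(cv2.resize(i,None,fx=4,fy=4,interpolation=cv2.INTER_CUBIC),alpha=1.6))
i=cv2.imread("pics/scene0.png")[160:290,215:370]
cv2.imwrite("pics/c1.png",cv2.resize(i,None,fx=4,fy=4,interpolation=cv2.INTER_CUBIC))
E
```

```text
(no output)
```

View pics/c0.png

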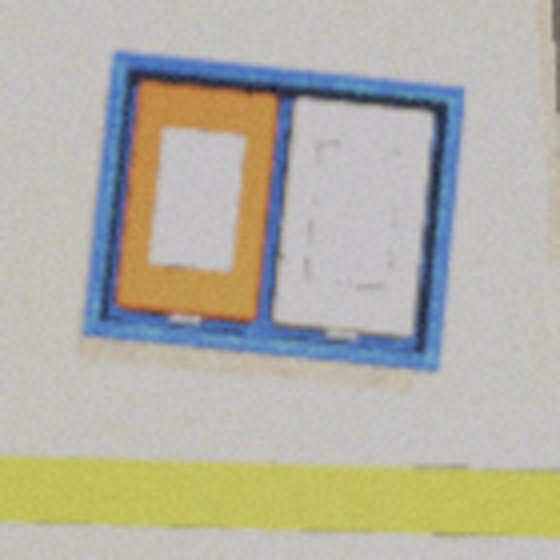

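View pics/c1.png

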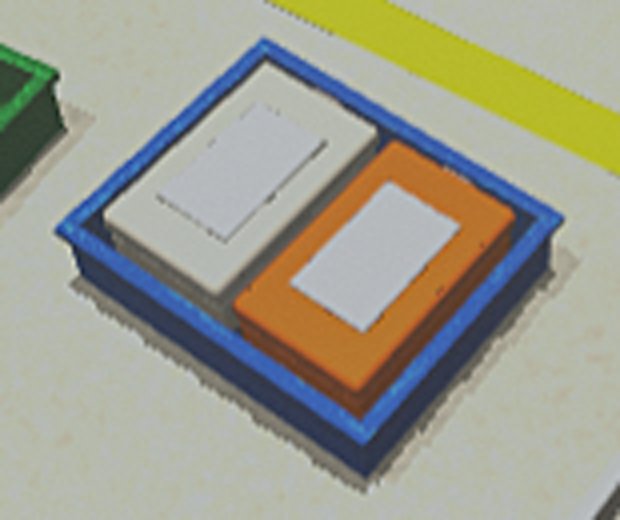

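In the crops, the rim corners in top are (278.8,133), (366,142), (359.3,212.5) and (271,203.5). In scene they are (306.2,270.8), (229.2,217), (281.3,169.5) and (356.2,215). The tape centre line in top runs from (250,242.5) to (389.8,245).

```bash
cat >h.py <<'E'
from plant import monitor,cams,manip
import numpy as np,cv2
def back(n,px,z):
    c=cams.calibration(n);K=c['intrinsics'];R=c['R'];t=c['t']
    p=cv2.undistortPoints(np.array(px,float).reshape(-1,1,2),K,np.array([c['k1'],0,0,0.]))[:,0]
    d=np.c_[p,np.ones(len(p))]@R;o=-R.T@t
    return o+d*((z-o[2])/d[:,2])[:,None]
def proj(n,X):
    c=cams.calibration(n)
    return cv2.projectPoints(np.array(X,float).reshape(-1,1,3),cv2.Rodrigues(c['R'])[0],c['t'],c['intrinsics'],np.array([c['k1'],0,0,0.]))[0][:,0]
def show(P,tag):
    print(tag,P[:,:2].round(4).tolist(),'c',P.mean(0).round(4)[:2],'sides',np.linalg.norm(P-np.roll(P,-1,0),axis=1).round(4))
    v=(P[0]+P[3]-P[1]-P[2])[:2];print(' yaw of y axis deg',np.degrees(np.arctan2(-v[0],v[1])))
E
python3 - <<'E'
from h import *
show(back('top',[(278.8,133),(366,142),(359.3,212.5),(271,203.5)],.036),'top')
show(back('scene',[(306.2,270.8),(229.2,217),(281.3,169.5),(356.2,215)],.036),'scene')
T=back('top',[(250,242.5),(389.8,245),(130.5,238.5),(507.5,249)],0);print(T)
print('green/white far/near corners');print(back('top',[(391,109),(393,179),(479,107),(240,101),(236,172)],.036))
print('purple',back('top',[(240,233),(247,301)],.036))
E
```

```text
top [[0.5816, 0.063], [0.571, -0.0911], [0.4461, -0.082], [0.457, 0.0718]] c [ 0.5139 -0.0096] sides [0.1545 0.1252 0.1543 0.1249]
 yaw of y axis deg -3.992373301565943
scene [[0.5836, 0.0648], [0.5727, -0.0896], [0.4484, -0.0804], [0.4609, 0.0751]] c [ 0.5164 -0.0075] sides [0.1547 0.1246 0.156  0.1231]
 yaw of y axis deg -4.300969406037987
[[ 0.38710752  0.11107988  0.        ]
 [ 0.3898436  -0.14426637  0.        ]
 [ 0.38723975  0.33022267  0.        ]
 [ 0.38778463 -0.36742094  0.        ]]
green/white far/near corners
[[ 0.63262249 -0.13485627  0.036     ]
 [ 0.50686149 -0.14021834  0.036     ]
 [ 0.64395371 -0.29613856  0.036     ]
 [ 0.63708459  0.13387709  0.036     ]
 [ 0.51011706  0.13490248  0.036     ]]
purple [[0.40436973 0.1234123  0.036     ]
 [0.28847782 0.10695743 0.036     ]]
```

The two cameras agree: tray centre is about (0.515,-0.0085), yaw -4°, far lip middle about (0.577,-0.014), and the sides match those given. The tape is at x≈0.388, so the tray must move about -64 mm in x. I'll go above the far side, with the jaw axis along y and the fingers half open so there are two contact points.

Call:
jog_arm(
  xyz=[
    [2.5, -4, 0],
    [5, -8, 0],
    [7.5, -12, 0],
    [10, -16, 0],
    [12.5, -20, 0],
    [15, -24, 0],
    [17.5, -28, 0],
    [20, -32, 0],
    [22.5, -36, 0],
    [25, -40, 0],
    [27.5, -44, 0],
    [30, -47, 0],
  ],
  delta_rot=[
    [0, 0, 2],
    [0, 0, 4],
    [0, 0, 6],
    [0, 0, 8],
    [0, 0, 10],
    [0, 0, 12],
    [0, 0, 14],
    [0, 0, 16],
    [0, 0, 18],
    [0, 0, 20],
    [0, 0, 22],
    [0, 0, 22.6],
  ],
  jaw=[0.4, 0.4, 0.4, 0.4, 0.4, 0.4, 0.4, 0.4, 0.4, 0.4, 0.4, 0.4],
)

```text
t: 1.3
position: [0.5403, 0.1035, 0.2473]
ee_rot: [-0.0, 0.0, 1.0, -0.001]
wrist_force: [0.8, 0.9, 0.9]
width: 0.404
```

```bash
python3 - <<'E'
from h import *
s=monitor.sense();print(s)
print(manip.tip_extent)
E
```

```text
{'t': 1.3, 'joint_pos': array([-0.09148937,  0.39153449, -0.20896618,  1.70069945,  0.09364612,
        1.06022295,  1.23958814]), 'qd': array([ 0.53893982,  0.2739121 ,  0.06856619, -0.45392335,  0.00727738,
        0.16789031,  0.7239194 ]), 'joint_torque': array([ -2.08967708, -55.79189301,  -0.89182511, -21.88122332,
         0.10186352,  -0.10483335,  -0.68451181]), 'position': array([0.54033818, 0.10345352, 0.2473205 ]), 'ee_rot': array([-2.76582416e-04,  9.50805707e-05,  9.99999051e-01, -1.34592430e-03]), 'wrist_force': array([0.78931143, 0.86966418, 0.8542713 ]), 'torque': array([-0.00371829, -0.09634812,  0.00636521]), 'width': 0.40434008775358954}
0.017
```

Call:
jog_arm(
  xyz=[
    [2.4, -3.9, 0],
    [4.8, -7.8, -1.5],
    [7.4, -11.7, -4],
    [7.4, -11.7, -8],
    [7.4, -11.7, -12],
    [7.4, -11.7, -14],
    [7.4, -11.7, -14],
  ],
  delta_rot=[
    [0, 0, 0],
    [0, 0, 0],
    [0, 0, 0],
    [0, 0, 0],
    [0, 0, 0],
    [0, 0, 0],
    [0, 0, 0],
  ],
  jaw=[0.4, 0.4, 0.4, 0.4, 0.4, 0.4, 0.4],
)

```text
t: 2.0
position: [0.6119, -0.0137, 0.1036]
ee_rot: [-0.004, 0.0, 1.0, -0.001]
wrist_force: [0.3, 0.5, 0.3]
width: 0.398
```

```bash
python3 - <<'E'
from h import *
i=cams.get_image("scene");cv2.imwrite("pics/s1.png",cv2.resize(i[100:350,150:470,::-1],None,fx=2.4,fy=2.4,interpolation=cv2.INTER_CUBIC))
s=monitor.sense();print(s['t'],s['position'],s['wrist_force'])
E
```

```text
2.05 [ 0.61338476 -0.01359037  0.10594393] [-0.65413244  0.03690983  0.13427027]
```

View pics/s1.png

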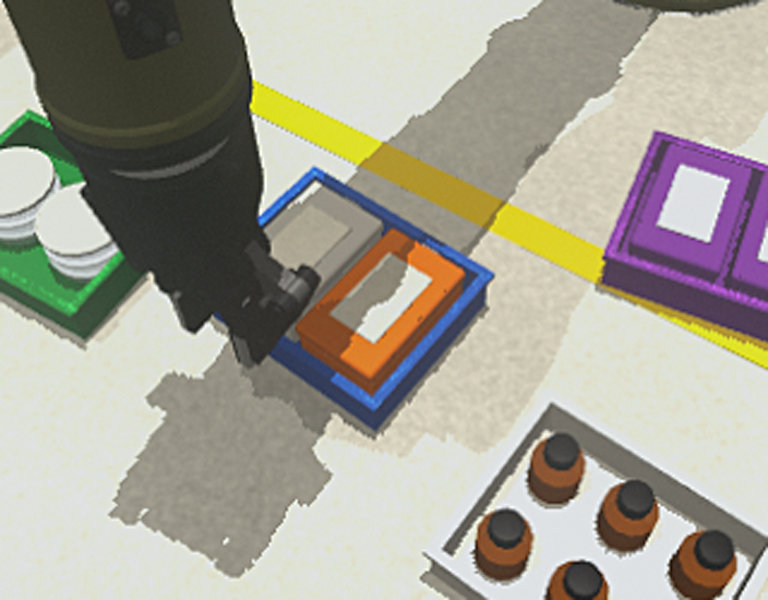

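The fingers are about 8 cm up, just behind the far lip; the lower finger tip is at (245,362) in the crop. There is about 2 cm of gap in x, so I'll go straight down.

Call:
jog_arm(
  xyz=[
    [0, 0, -2],
    [0, 0, -4],
    [0, 0, -6],
    [0, 0, -7],
    [0, 0, -7.7],
    [0, 0, -8],
    [0, 0, -8],
  ],
  delta_rot=[
    [0, 0, 0],
    [0, 0, 0],
    [0, 0, 0],
    [0, 0, 0],
    [0, 0, 0],
    [0, 0, 0],
    [0, 0, 0],
  ],
  jaw=[0.4, 0.4, 0.4, 0.4, 0.4, 0.4, 0.4],
)

```text
t: 2.75
position: [0.6138, -0.0135, 0.0265]
ee_rot: [-0.002, 0.0, 1.0, -0.001]
wrist_force: [0.1, 0.1, -0.2]
width: 0.4
```

```bash
python3 - <<'E'
from h import *
i=cams.get_image("scene");cv2.imwrite("pics/s2.png",cv2.resize(i[150:350,200:450,::-1],None,fx=3,fy=3,interpolation=cv2.INTER_CUBIC))
s=monitor.sense();print(s['t'],s['position'],s['wrist_force'])
E
```

```text
2.8 [ 0.61386108 -0.01353426  0.02668963] [-0.02117982 -0.74388918  0.13651137]
```

View pics/s2.png

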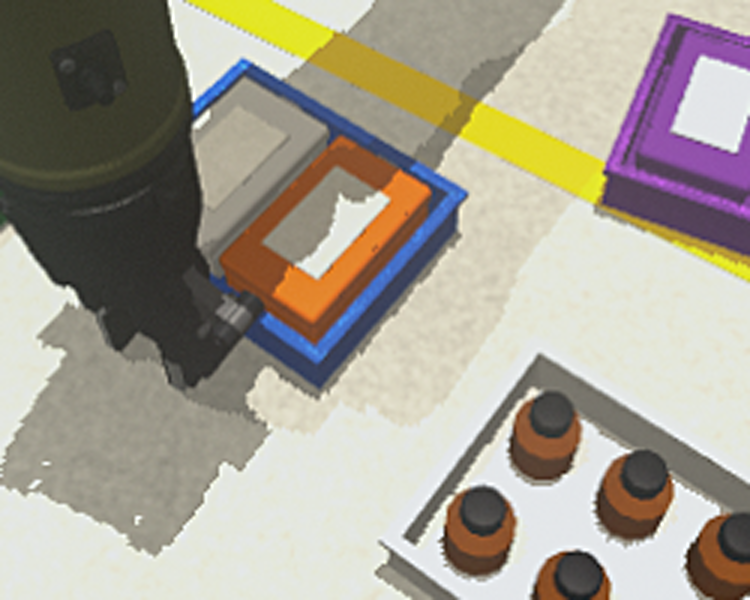

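The fingers are behind the lip with no contact. I'll drag slowly for the first part.

Call:
jog_arm(
  xyz=[
    [-0.5, 0, 0],
    [-1, 0, 0],
    [-1.4, 0, 0],
    [-1.8, 0, 0],
    [-2.2, 0, 0],
    [-2.6, 0, 0],
    [-3, 0, 0],
    [-3.4, 0, 0],
    [-3.8, 0, 0],
    [-4.2, 0, 0],
    [-4.6, 0, 0],
    [-5, 0, 0],
  ],
  delta_rot=[
    [0, 0, 0],
    [0, 0, 0],
    [0, 0, 0],
    [0, 0, 0],
    [0, 0, 0],
    [0, 0, 0],
    [0, 0, 0],
    [0, 0, 0],
    [0, 0, 0],
    [0, 0, 0],
    [0, 0, 0],
    [0, 0, 0],
  ],
  jaw=[0.4, 0.4, 0.4, 0.4, 0.4, 0.4, 0.4, 0.4, 0.4, 0.4, 0.4, 0.4],
)

```text
t: 4.0
position: [0.5637, -0.0135, 0.0268]
ee_rot: [-0.001, 0.0, 1.0, -0.001]
wrist_force: [2.7, 0.9, 0.7]
width: 0.402
```

```bash
python3 - <<'E'
from h import *
i=cams.get_image("scene");cv2.imwrite("pics/s3.png",cv2.resize(i[100:300,200:450,::-1],None,fx=3,fy=3,interpolation=cv2.INTER_CUBIC))
s=monitor.sense();print(s['t'],s['position'],s['wrist_force'])
E
```

```text
4.05 [ 0.56292162 -0.01358245  0.0267321 ] [2.39405837 1.28291864 1.02438286]
```

View pics/s3.png

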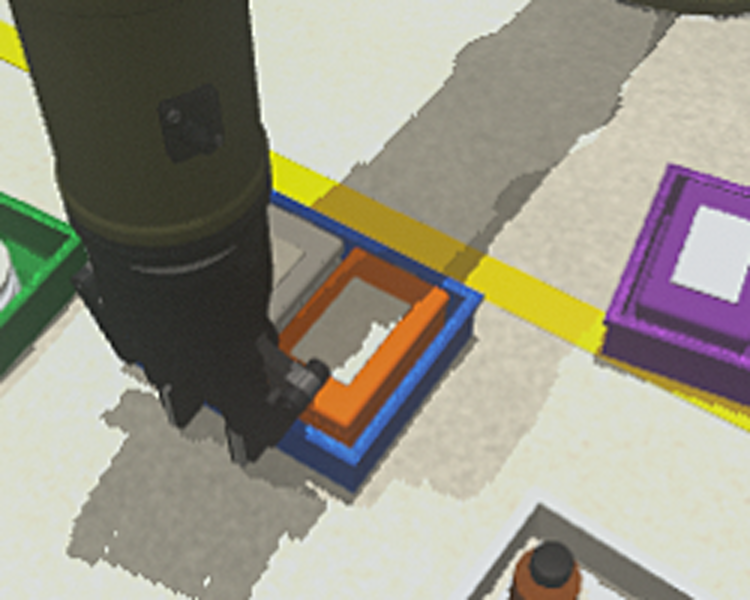

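The tray is sliding flat. The left rim corners are at (484,297) near and (352,465) far in the crop, i.e. pixels (361.3,199) and (317.3,255).

```bash
python3 - <<'E'
from h import *
P=back('scene',[(361.3,199),(317.3,255)],.036);print(P,np.linalg.norm(P[0]-P[1]))
d=P[1]-P[0];a=np.arctan2(d[1],d[0]);print(np.degrees(a))
m=P.mean(0)[:2];print('centre',m-0.078*np.array([-np.sin(a),np.cos(a)]))
print('tape via scene',back('scene',[(189.5,110.5),(521.5,270)],0))
E
```

```text
[[0.42913628 0.06607456 0.036     ]
 [0.55356305 0.06374567 0.036     ]] 0.12444856617564518
-1.0722756411501617
centre [ 0.48989    -0.01307622]
tape via scene [[ 0.39641541 -0.36462096  0.        ]
 [ 0.38841166  0.32964685  0.        ]]
```

Centre is now x≈0.489 and yaw about -1°. It needs another -37 mm or so.

Call:
jog_arm(
  xyz=[
    [-0.4, 0, 0],
    [-0.8, 0, 0],
    [-1.2, 0, 0],
    [-1.6, 0, 0],
    [-2, 0, 0],
    [-2.4, 0, 0],
    [-2.8, 0, 0],
    [-3.1, 0, 0],
    [-3.4, 0, 0],
    [-3.6, 0, 0],
    [-3.7, 0, 0],
    [-3.7, 0, 0],
  ],
  delta_rot=[
    [0, 0, 0],
    [0, 0, 0],
    [0, 0, 0],
    [0, 0, 0],
    [0, 0, 0],
    [0, 0, 0],
    [0, 0, 0],
    [0, 0, 0],
    [0, 0, 0],
    [0, 0, 0],
    [0, 0, 0],
    [0, 0, 0],
  ],
  jaw=[0.4, 0.4, 0.4, 0.4, 0.4, 0.4, 0.4, 0.4, 0.4, 0.4, 0.4, 0.4],
)

```text
t: 5.25
position: [0.5257, -0.0136, 0.0267]
ee_rot: [-0.002, 0.0, 1.0, -0.001]
wrist_force: [1.9, -0.1, 1.0]
width: 0.399
```

Call:
jog_arm(
  xyz=[
    [1, 0, 0],
    [2, 0, 0],
    [2.5, 0, 0],
    [2.5, 0, 3],
    [2.5, 0, 7],
    [2.5, 0, 11],
    [2.5, 0, 15],
    [4, 4, 18],
    [4, 9, 20],
    [4, 14, 20],
    [4, 19, 20],
    [4, 24, 20],
  ],
  delta_rot=[
    [0, 0, 0],
    [0, 0, 0],
    [0, 0, 0],
    [0, 0, 0],
    [0, 0, 0],
    [0, 0, 0],
    [0, 0, 0],
    [0, 0, 0],
    [0, 0, 0],
    [0, 0, 0],
    [0, 0, 0],
    [0, 0, 0],
  ],
  jaw=[0.4, 0.4, 0.4, 0.4, 0.4, 0.4, 0.4, 0.4, 0.4, 0.4, 0.4, 0.4],
)

```text
t: 6.45
position: [0.5655, 0.2228, 0.227]
ee_rot: [-0.002, 0.0, 1.0, -0.001]
wrist_force: [2.0, -0.2, 0.2]
width: 0.399
```

Call:
jog_arm(
  xyz=[
    [-2, 4, 0],
    [-4, 8, 0],
    [-6, 12, 0],
    [-8, 16, 0],
    [-10, 20, 0],
    [-12, 24, 0],
    [-12, 24, 0],
  ],
  delta_rot=[
    [0, 0, 0],
    [0, 0, 0],
    [0, 0, 0],
    [0, 0, 0],
    [0, 0, 0],
    [0, 0, 0],
    [0, 0, 0],
  ],
  jaw=[0.4, 0.4, 0.4, 0.4, 0.4, 0.4, 0.4],
)

```text
t: 7.15
position: [0.4394, 0.47, 0.2265]
ee_rot: [-0.004, -0.005, 1.0, 0.001]
wrist_force: [-0.3, 0.8, -0.9]
width: 0.4
```

```bash
python3 - <<'E'
from h import *
cv2.imwrite("pics/t4.png",cams.get_image("top")[:,:,::-1])
i=cv2.imread("pics/t4.png")[90:290,250:490]
cv2.imwrite("pics/c4.png",cv2.convertScaleAbs(cv2.resize(i,None,fx=3,fy=3,interpolation=cv2.INTER_CUBIC),alpha=1.6))
s=monitor.sense();print(s['t'],s['position'],s['wrist_force'])
E
```

```text
7.2 [0.44221745 0.46645302 0.22639476] [ 1.21642835 -1.18245294  0.26416773]
```

View pics/c4.png

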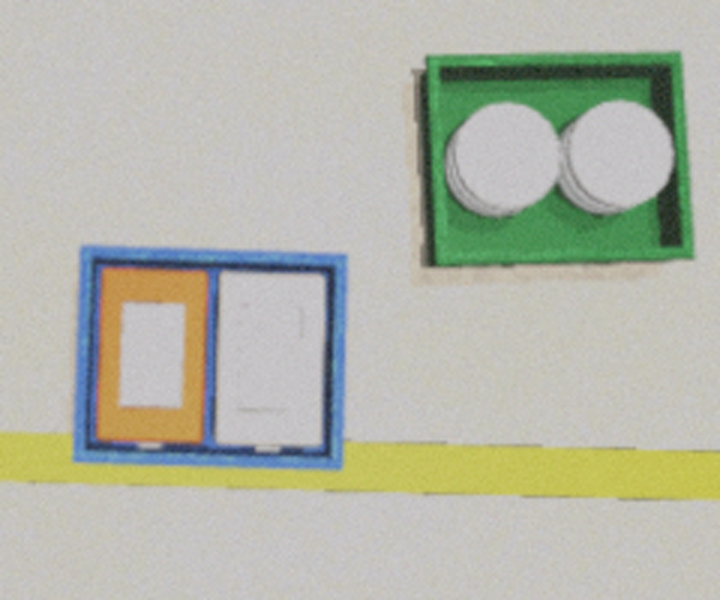

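View pics/t4.png

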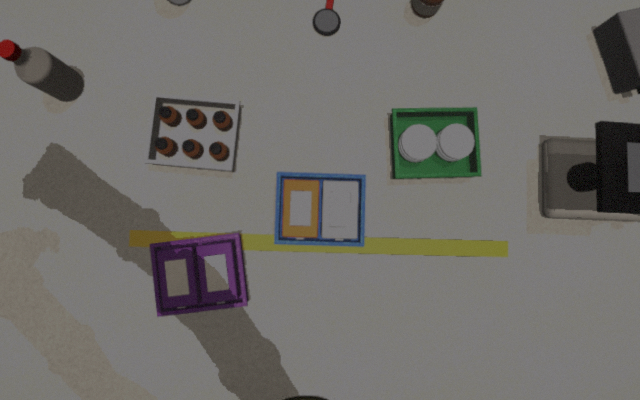

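The crop gives rim corners (80,247), (347,255), (342,468) and (74,463). The near edge lies over the tape, and green, white and purple sit at the same pixels as before.

```bash
python3 - <<'E'
from h import *
f=lambda L:[(250+u/3,90+v/3) for u,v in L]
show(back('top',f([(80,247),(347,255),(342,468),(74,463)]),.036),'top')
print(back('top',f([(20,459),(460,471)]),0))
a,b=[cv2.cvtColor(cv2.imread(f"pics/{n}.png"),cv2.COLOR_BGR2GRAY)[95:185] for n in("top0","t4")]
for l,h in((140,250),(385,485)):print(cv2.phaseCorrelate(np.float32(a[:,l:h]),np.float32(b[:,l:h])))
s=monitor.sense();print(s['t'],abs(s['qd']).max())
E
```

```text
top [[0.5118, 0.0641], [0.5123, -0.0918], [0.3882, -0.0916], [0.3867, 0.0629]] c [ 0.4497 -0.0141] sides [0.1558 0.124  0.1546 0.1251]
 yaw of y axis deg 0.37273424487078155
[[ 0.38657314  0.09894262  0.        ]
 [ 0.38683452 -0.16942593  0.        ]]
((0.040820056893998924, 0.0667043112206116), 0.9758094077640109)
((0.03340876620185185, 0.0322966475557962), 1.0037759594387479)
7.2 0.06415114072498279
```

Centre is about 63 mm beyond the tape middle and yaw 0.4°. The bystanders haven't moved and the arm is clear, so I'm handing in.

```bash
python3 -c "
from plant import manip
print(manip.sign_off())"
```

```text
the job is handed in; nothing more can be done
None
```

I dragged the blue tray about 64 mm towards the robot, with the half-open fingertips behind its far lip. Then I backed off, lifted clear and handed the job in at about 7.2 s of the 32 s; no verdict is given.

- **Blue tray:** in the last top view its centre is 63 mm beyond the middle of the tape, and it is within about 0.5° of parallel. The measured rim sizes match those given.
- **Height and tilt:** I did not measure these directly. The tray looked flat in every picture, and the readings at the end of each drag move were below 3 N.
- **Green and white trays:** they shifted less than 0.1 pixel between the first and last pictures, so they have not moved.
- **Camera disagreement:** the two cameras differed by about 2 mm on the tray position, and by up to about 9 mm on the tape's far end on the green tray's side. I aimed using the tape position nearest the tray, where the top camera's readings agree to about 3 mm.

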